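# Pack the finished radio modules into the shipping tray

## Robot

A 6-joint arm with a two-finger parallel gripper is mounted at the origin on the work surface. World frame = base frame: x ahead of the robot, y to its left, z up, the work surface at z = 0. Lengths are in m, angles in rad, forces in N, time in s.
With the tool pointing down it reaches from about 0.35 to 0.975 m from the base axis. Payload 4.9 kg.
Tool frame: the origin (TCP) lies midway between the tips of the shut fingers; the grasp point (between the pads) lies 19 mm behind it (hold_point_z is the distance from the TCP to the grasp point, in m); z points along the fingers, y is the line along which they close (so a half turn about z gives the same grasp; the last joint's range is limited). The gripper opens to 85 mm and grips with 20 to 120 N. Pads are 22 mm wide; open, the fingers measure 114 mm over their backs; the gripper's body (76 mm by 85 mm) begins 54 mm behind the grasp point. The pads swing forward as they close: fully open they stand 13 mm farther back than shut.
Start: joints at [-1.278, 0.053, 1.613, -0, 1.476, -0.119], TCP at [0.25, -0.573, 0.231] pointing down, gripper open.
Joint ranges: [-3.01, 3.01], [-1.01, 2.22], [0.06, 2.58], [-1.02, 4.17], [0.09, 2.62], [-3.14, 3.14]. Speed limits (rad/s): [2.57, 2.57, 3.14, 3.14, 3.14, 3.14].

## Interface

Orientations are given as a 3x3 rotation matrix whose columns are the frame's x, y, z axes.
In Python, from cell import * gives the robot as it stands.
- The arm moves only by the shell command python3 -m pendant 'ROWS' [OPENING] [FORCE]. ROWS is JSON, a list that holds one entry, the list of rows, each a list of 6 numbers: the shift along the tool's x, y, z in mm, then the turn, a rotation vector about the tool's x, y, z in rad. In form: [[[x, y, z, ax, ay, az], ...]]. A call has exactly 5 rows; each row shifts and turns the commanded pose from where the row before left it, along the tool's axes as they then stand; what a row does not reach is not made up. A row lasts 1/8 s, in which the tool goes at most 62.5 mm and 10.7 degrees, less where a joint would pass 70% of its speed; a pose out of reach is approached as far as the arm can. A call is refused whole if a number of a shift passes 62.5 or a number of a turn 0.188, either way. A call with a gripper value outside its range is refused whole. OPENING is the finger opening in mm, from 0 to 85.4, set as the call begins (- or left out, the last holds). The fingers move at their own pace and stop on an object; FORCE is the grip in N (left out, the last holds). Time passes only in rows, so rows that do not move let the fingers close, or fill a call up. It gives the time, the measured TCP pose, the force, the opening and the grip force at its end, in the units of the state.
- state(): the state, without advancing time (a new reading comes with each control period).
- snapshot(name): name is "side" or "top" or "wrist"; returns the picture (480x640x3 uint8, red, green, blue); there is no depth.
- get_calibration(name): a dict with "intrinsics" (3x3 intrinsics, pixels), "k1" (the pictures are not rectified: a ray, as slopes to the right and down, at radius r is drawn at 1 + k1 r^2 times it, then the intrinsics apply), "xyz" and "attitude" of the camera in the world. Camera axes: x right, y up, looking along -z (the intrinsics and any distortion apply to the point x, -y, -z); pixel columns grow to the right and rows downward; lengths in m; the calibration is good to about 2 mm. A picture is of the moment at which its call begins: read the wrist's pose just before it. get_calibration takes no time and is no camera call; for the wrist camera it gives the pose at the moment of the call.
- close_job(): hands the job in; it is judged then, once.
The state is a dict: "t": time; "q": joint angles; "joint_velocities": joint speeds; "tau": joint torques, N m; "eef_pos": TCP position; "ee_rot": TCP orientation; "contact_force": force on the tool from outside, world axes, zero at the start; "moment": the same for the moment, N m; "finger_gap": finger opening in m; "gripper_force": force on a finger pad.
Only numpy, scipy, OpenCV 4.12 (cv2) and the standard library are available. Lean on these libraries where they do the work, as an engineer would, in place of code of your own. Each camera call takes 0.05 s, during which the arm holds its last target. There are 200 camera calls.

## Task

Pack the four finished radio modules (the long filter, the finned amplifier, the small preamplifier and the round oscillator) into the foam-lined tray, each lying upright and fully down in the cut-out made to its outline. Set them down, do not drop them. The two open housings with no cover on are not finished: leave them where they lie.

Things in the scene. Friction and masses are not known exactly. Their poses are not given: they have to be found in the camera images.
- filter_c (a point): Finished filter: long aluminium housing, 84 x 34 mm, 30 mm high; its steel cover has a row of five brass tuning screws, 6 mm tall. From the middle of each x end stands a brass connector 10 mm long, 6 mm thick, 20 mm up (flange 13 mm). Point: the housing's centre, 15 mm above its underside; x along the line of the connectors, y across the free sides (grip these), z up. 0.16 kg.
- amplifier_c (a point): Finished amplifier: aluminium housing 62 x 50 mm, 30 mm high, parallel cooling fins along x all over its top. From the middle of each x end stands a brass connector 10 mm long, 6 mm thick, 18 mm up (flange 13 mm). Point: the housing's centre, 15 mm above its underside; x along the line of the connectors, y across the free sides (grip these), z up. 0.18 kg.
- preamp_c (a point): Finished preamplifier, the smallest: closed box 46 x 30 mm, 30 mm high, flat steel cover with a blank paper label. From the middle of each x end stands a brass connector 10 mm long, 6 mm thick, 20 mm up (flange 13 mm). Point: the housing's centre, 15 mm above its underside; x along the line of the connectors, y across the free sides (grip these), z up. 0.09 kg.
- oscillator_c (a point): Finished oscillator: closed round aluminium can, 44 mm in diameter, 30 mm high; on its cover, 9 mm off centre, a brass connector 6 mm thick and 10 mm tall, and a screw head. Point: the can's centre, 15 mm above its underside, z up; grip across any diameter. 0.12 kg.
- open_filter_c (a point): Unfinished filter: the same long housing, 84 x 34 mm, 27 mm high, but open on top: no cover, five bare copper posts show in its copper-lined cavity. Point: 15 mm above the middle of its underside; x along its length between the two connectors.
- open_amp_c (a point): Unfinished amplifier: the same housing, 62 x 50 mm, 27 mm high, but open on top: no fins, a green circuit board with chips shows inside. Point: 15 mm above the middle of its underside; x along its length between the two connectors.
- nest_filter_pocket (a point): Long cut-out for the filter: 100 x 50 mm, 10 mm deep, dark floor, 8 mm play all round. Cut in the middle of a salmon foam block 124 x 92 mm; four such blocks fill a black tray (260 x 196 mm, rim 22 mm above the table, foam top 20 mm), order varying. Point: floor centre, 10 mm above the table; x along the block and its module, y across, z up; neighbours 126 mm off in x, 94 mm in y.
- nest_amp_pocket (a point): Large cut-out for the amplifier: 78 x 66 mm, 10 mm deep, dark floor, 8 mm play all round. Cut in the middle of a salmon foam block 124 x 92 mm; four such blocks fill a black tray (260 x 196 mm, rim 22 mm above the table, foam top 20 mm), order varying. Point: floor centre, 10 mm above the table; x along the block and its module, y across, z up; neighbours 126 mm off in x, 94 mm in y.
- nest_preamp_pocket (a point): Small cut-out for the preamplifier: 62 x 46 mm, 10 mm deep, dark floor, 8 mm play all round. Cut in the middle of a salmon foam block 124 x 92 mm; four such blocks fill a black tray (260 x 196 mm, rim 22 mm above the table, foam top 20 mm), order varying. Point: floor centre, 10 mm above the table; x along the block and its module, y across, z up; neighbours 126 mm off in x, 94 mm in y.
- nest_osc_pocket (a point): Round cut-out for the oscillator: 60 mm in diameter, 10 mm deep, dark floor, 8 mm play all round. Cut in the middle of a salmon foam block 124 x 92 mm; four such blocks fill a black tray (260 x 196 mm, rim 22 mm above the table, foam top 20 mm), order varying. Point: floor centre, 10 mm above the table; x along the block and its module, y across, z up; neighbours 126 mm off in x, 94 mm in y.
Things that resemble listed ones, but are neither listed nor needed, are in the scene too. What is shaped like the part that bears amplifier_c but blue or red is not meant.

How it is judged:
By the outcome, as a careful person would: the job done as asked, in the order asked, and still so for the second after the job is handed in, with the robot touching nothing.
It also fails if it takes over 104 s, if anything falls off the work surface, if the arm or the gripper's body presses on something with over 40 N, if the wrist force passes 120 N, or if a joint passes its speed limit or range.

## Working session

There is one attempt and no reset: what is moved stays moved. The work goes in short steps, Python scripts to look and compute and a shell command to move; the robot and the scene stay as the last step left them, time stands still between calls to the robot, and variables do not carry over. Pictures are saved under pics/ and viewed, at most 15 in all, crops included, and the job is handed in when it is done.

```bash
mkdir -p pics; ls; python3 - <<'E'
from cell import *
import cv2
for n in ("top","side"):
    cv2.imwrite(f"pics/{n}0.png",snapshot(n)[:,:,::-1])
    c=get_calibration(n); print(n,c)
s=state(); print(s['t'],s['eef_pos'],s['ee_rot'],s['finger_gap'])
E
```

```text
pics
top {'intrinsics': array([[605.41113802,   0.        , 319.2816262 ],
       [  0.        , 605.41113802, 238.71611428],
       [  0.        ,   0.        ,   1.        ]]), 'k1': 0.030439991300929406, 'xyz': array([ 0.25270267, -0.02068966,  1.27828672]), 'attitude': array([[ 0.02822636,  0.99308505, -0.1139533 ],
       [-0.9995466 ,  0.02923614,  0.00719955],
       [ 0.01048132,  0.11369842,  0.99346002]])}
side {'intrinsics': array([[618.56683096,   0.        , 330.09632622],
       [  0.        , 618.56683096, 244.5308625 ],
       [  0.        ,   0.        ,   1.        ]]), 'k1': -0.0267306618154683, 'xyz': array([2.59301921e-04, 1.10750593e+00, 9.46289047e-01]), 'attitude': array([[-0.93453855,  0.22605997, -0.27483556],
       [-0.35551408, -0.55894407,  0.749127  ],
       [ 0.01572993,  0.79779597,  0.60272229]])}
0.1 [ 0.2499955  -0.57218774  0.23013862] [[ 9.16394216e-01  4.00276541e-01 -5.76284299e-04]
 [ 4.00276896e-01 -9.16392343e-01  1.86585321e-03]
 [ 2.18754750e-04 -1.94053038e-03 -9.99998093e-01]] 0.0853820148317304
```

View pics/top0.png

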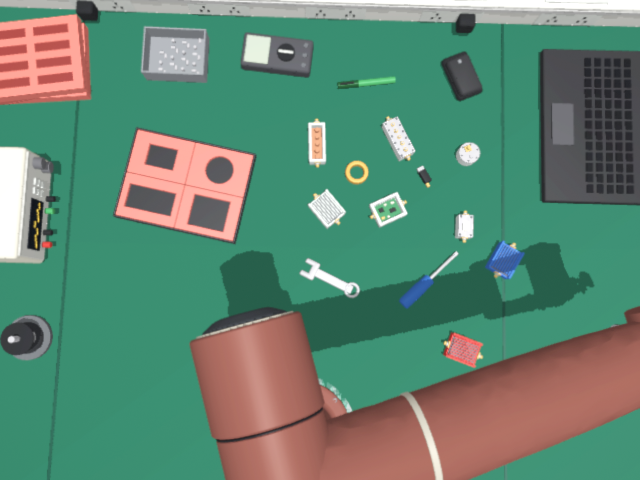

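View pics/side0.png

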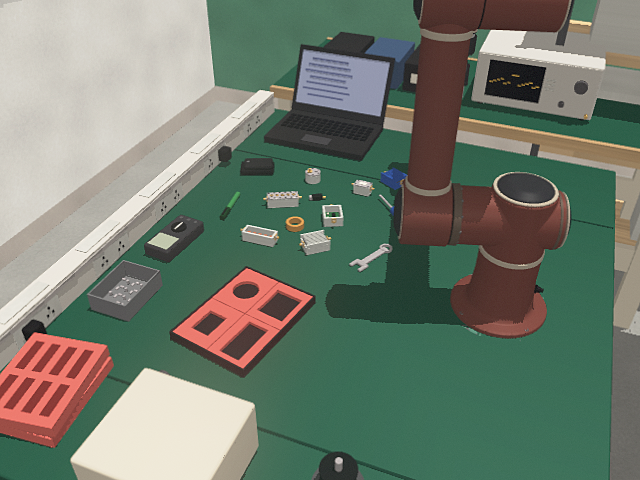

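Top view: finned silver amplifier at (327,209), filter with five screws (398,139), preamp (464,226) and oscillator (468,154). The open filter is at (317,144) and the open amp at (388,210). The blue (506,260) and red (464,349) look-alikes are not meant. In the tray, the pockets are preamp (161,157), osc (219,170), filter (150,200) and amp (209,213). Enlarged crops to confirm:

```bash
python3 - <<'E'
import cv2
im=cv2.imread("pics/top0.png")
cv2.imwrite("pics/c1.png",cv2.resize(im[110:260,295:495],None,fx=4,fy=4,interpolation=cv2.INTER_CUBIC))
cv2.imwrite("pics/c2.png",cv2.resize(im[120:250,105:265],None,fx=4.5,fy=4.5,interpolation=cv2.INTER_CUBIC))
E
```

```text
(no output)
```

View pics/c1.png

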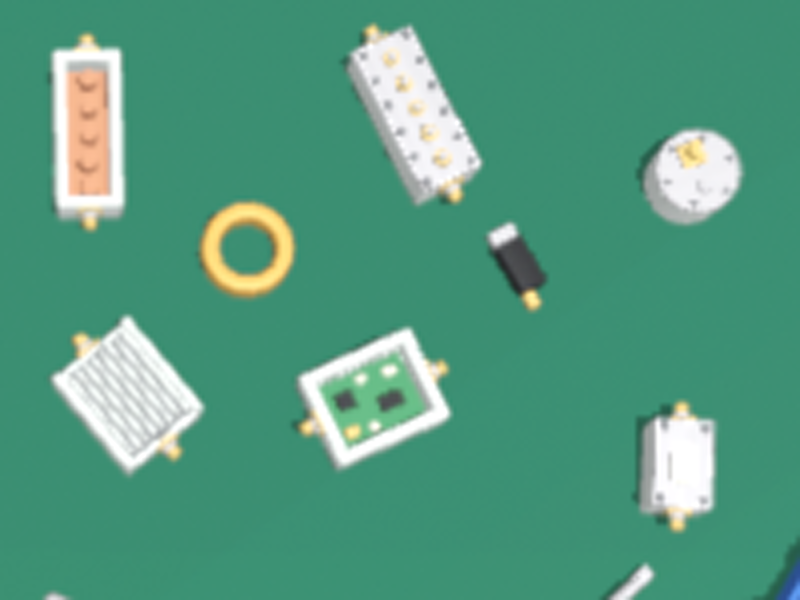

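View pics/c2.png

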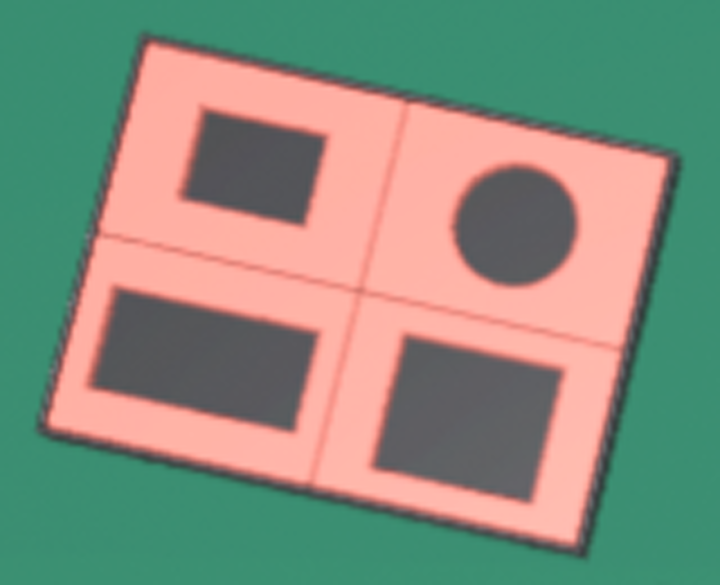

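The crops confirm the picks: the filter with cover and 5 brass screws (c1 413,114), silver finned amplifier (127,395), closed preamp with label (680,467), and closed round oscillator (696,171). The open ones at (88,132) and (374,400) stay.

```bash
cat > h.py <<'E'
from cell import *
import numpy as np, cv2
def world(name,uv,z,cal=None):
    c=cal or get_calibration(name); K=c['intrinsics']; uv=np.atleast_2d(np.array(uv,float))
    n=cv2.undistortPoints(uv.reshape(-1,1,2),K,np.array([c['k1'],0,0,0,0.])).reshape(-1,2)
    d=np.c_[n[:,0],-n[:,1],-np.ones(len(n))]@np.array(c['attitude']).T
    o=np.array(c['xyz']); z=np.broadcast_to(z,(len(n),))
    return (o+d*((z-o[2])/d[:,2])[:,None])
def crop(p,o,f): return (np.array(p,float)+.5)/f-.5+np.array(o)
def plan(x,y,z,yawdeg):
    """remaining tool-axis shift (mm) and turn about tool z (rad) to a tool-down target; yaw of tool x, mod pi"""
    s=state(); R=np.array(s['ee_rot']); yaw=np.arctan2(R[1,0],R[0,0])
    d=(np.array([x,y,z])-s['eef_pos'])*1000
    dy=(np.radians(yawdeg)-yaw+np.pi/2)%np.pi-np.pi/2
    print('t %.2f q6 %.2f pos'%(s['t'],s['q'][5]),np.round(np.array(s['eef_pos'])*1000,1),'yaw %.1f'%np.degrees(yaw),'gap %.1f'%(s['finger_gap']*1000))
    print(' shift in current axes',np.round(R.T@d,1),' az %.3f'%-dy)
    a=yaw+dy; Rn=np.array([[np.cos(a),np.sin(a),0],[np.sin(a),-np.cos(a),0],[0,0,-1]])
    print(' shift after turning',np.round(Rn.T@d,1),'tilt',np.round(R[:2,2],4))
E
python3 - <<'E'
from h import *
C=lambda p:crop(p,(295,110),4)
def seg(n,a,b,z):
    w=world('top',[C(a),C(b)],z); d=w[1]-w[0]
    print(n,np.round(w.mean(0)[:2],4),'len',np.hypot(*d[:2]).round(4),'yaw',np.degrees(np.arctan2(d[1],d[0])).round(1))
seg('filt',(371,33),(455,195),.02)
seg('amp',(80,341),(173,452),.018)
seg('pre',(682,409),(678,524),.02)
print('filt top',world('top',[C(p) for p in[(349,68),(410,27),(481,160),(418,203)]],.03).mean(0).round(4))
print('amp top',world('top',[C(p) for p in[(127,316),(203,407),(130,472),(53,378)]],.03).mean(0).round(4))
print('pre top',world('top',[C(p) for p in[(656,415),(715,420),(712,511),(654,509)]],.03).mean(0).round(4))
print('osc',world('top',[C((696,171))],.03).round(4))
T=lambda p:crop(p,(105,120),4.5)
def box(n,ps,z):
    w=world('top',[T(p) for p in ps],z)[:,:2]; e=np.roll(w,-1,0)-w
    print(n,w.mean(0).round(4),'edges',np.hypot(*e.T).round(4),'yaw',np.degrees(np.arctan2(e[:,1],e[:,0])).round(1))
box('tray',[(145,36),(680,155),(585,552),(40,430)],.022)
box('preP',[(203,106),(327,134),(306,226),(180,198)],.02)
box('filP',[(113,286),(319,331),(296,432),(88,386)],.02)
box('ampP',[(404,334),(564,370),(532,502),(373,466)],.02)
print('oscP',world('top',[T((516,225))],.02).round(4), 'mid',world('top',[T((359,291))],.02).round(4))
E
```

```text
filt [ 0.618  -0.1912] len 0.0986 yaw -152.1
amp [ 0.4613 -0.0426] len 0.0767 yaw -138.8
pre [ 0.4324 -0.334 ] len 0.061 yaw 178.1
filt top [ 0.6148 -0.1907  0.03  ]
amp top [ 0.4611 -0.0434  0.03  ]
pre top [ 0.4325 -0.3337  0.03  ]
osc [[ 0.5885 -0.3396  0.03  ]]
tray [0.5033 0.2549] edges [0.2581 0.1926 0.2586 0.1923] yaw [-100.9  169.1   79.   -11. ]
preP [0.5621 0.3094] edges [0.0598 0.045  0.0605 0.0452] yaw [-101.1  170.5   79.1  -10.4]
filP [0.4697 0.3273] edges [0.0984 0.0486 0.0989 0.0483] yaw [-100.7  170.5   79.1  -10.2]
ampP [0.4456 0.2035] edges [0.0767 0.0637 0.0758 0.0636] yaw [-101.1  169.1   78.9  -10.1]
oscP [[0.5378 0.1856 0.02  ]] mid [[0.504  0.2573 0.02  ]]
```

```bash
python3 - <<'E'
from h import *
plan(.616,-.191,.22,27.9)
E
```

```text
t 0.10 q6 -0.12 pos [ 250.  -572.2  230.1] yaw 23.6 gap 85.4
 shift in current axes [ 488.  -202.8   10.6]  az -0.075
 shift after turning [ 501.8 -165.6   10.1] tilt [-0.0006  0.0019]
```

```bash
python3 -m pendant '[[[49,-20,1,0,0,0],[49,-20,1,0,0,0],[49,-20,1,0,0,0],[49,-20,1,0,0,0],[49,-20,1,0,0,0]]]'; python3 -m pendant '[[[49,-20,1,0,0,0],[49,-20,1,0,0,0],[49,-20,1,0,0,0],[49,-20,1,0,0,0],[47,-20,1,0,0,-0.075]]]' 70
python3 - <<'E'
from h import *
c=get_calibration('wrist'); im=snapshot('wrist'); cv2.imwrite('pics/w1.png',im[:,:,::-1])
np.save('w1.npy',c,allow_pickle=True)
plan(.616,-.191,.012,27.9)
E
```

```text
t: 0.72
eef_pos: [0.4355, -0.3814, 0.2257]
ee_rot: [[0.916, 0.4, -0.0], [0.4, -0.916, 0.0], [-0.0, -0.001, -1.0]]
contact_force: [0.1, -1.0, -0.1]
finger_gap: 0.085
gripper_force: 0.0
t: 1.35
eef_pos: [0.6181, -0.1925, 0.2207]
ee_rot: [[0.883, 0.47, -0.001], [0.47, -0.883, 0.0], [-0.001, -0.001, -1.0]]
contact_force: [-0.3, -0.5, 0.1]
finger_gap: 0.07
gripper_force: 0.0
t 1.40 q6 0.66 pos [ 621.1 -187.9  220.4] yaw 28.4 gap 70.1
 shift in current axes [ -6.8   0.8 208.3]  az 0.009
 shift after turning [ -6.    0.3 208.4] tilt [0.0019 0.0041]
```

View pics/w1.png

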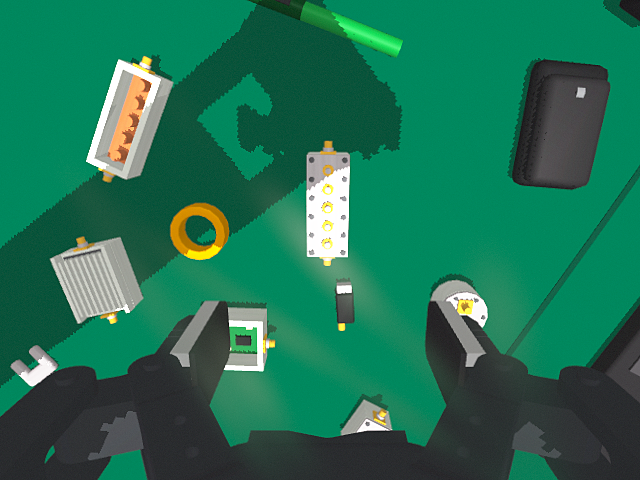

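Wrist view: the filter is centred at (328,205), nearly aligned with the tool. The amplifier is at (97,281).

```bash
python3 - <<'E'
from h import *
c=np.load('w1.npy',allow_pickle=True).item()
for n,a,b,z in[('filt',(328,142),(327,264),.02),('amp',(81,240),(112,321),.018)]:
    w=world('',[a,b],z,c); d=w[1]-w[0]; print(n,w.mean(0).round(4),np.hypot(*d[:2]).round(4),np.degrees(np.arctan2(d[1],d[0])).round(1))
print(world('',[(307,153),(350,153),(349,259),(307,259)],.03,c).mean(0).round(4))
plan(.616,-.191,.012,27.9)
E
```

```text
filt [ 0.6198 -0.192   0.02  ] 0.1031 -152.4
amp [ 0.4619 -0.043   0.018 ] 0.079 -140.1
[ 0.6201 -0.1926  0.03  ]
t 1.40 q6 0.66 pos [ 621.1 -187.9  220.4] yaw 28.4 gap 70.1
 shift in current axes [ -6.8   0.8 208.3]  az 0.009
 shift after turning [ -6.    0.3 208.4] tilt [0.0019 0.0041]
```

```bash
python3 -m pendant '[[[-2,1.5,45,0,0,0.009],[-2.5,1.5,45,0,0,0],[0,0,45,0,0,0],[0,0,40,0,0,0],[0,0,20,0,0,0]]]' 70; python3 -m pendant '[[[0,0,8,0,0,0],[0,0,4,0,0,0],[0,0,0,0,0,0],[0,0,0,0,0,0],[0,0,0,0,0,0]]]'
python3 - <<'E'
from h import *
plan(.619,-.192,.013,27.8)
E
```

```text
t: 2.02
eef_pos: [0.6126, -0.1981, 0.0229]
ee_rot: [[0.888, 0.46, -0.005], [0.46, -0.888, 0.002], [-0.003, -0.004, -1.0]]
contact_force: [1.2, 0.5, 0.4]
finger_gap: 0.0704
gripper_force: 0.0
t: 2.65
eef_pos: [0.6153, -0.1991, 0.0153]
ee_rot: [[0.888, 0.46, 0.001], [0.46, -0.888, -0.001], [0.001, 0.001, -1.0]]
contact_force: [0.6, -0.1, -0.2]
finger_gap: 0.0699
gripper_force: 0.0
t 2.65 q6 0.66 pos [ 615.3 -199.1   15.3] yaw 27.4 gap 69.9
 shift in current axes [ 6.6 -4.6  2.3]  az -0.007
 shift after turning [ 6.6 -4.5  2.3] tilt [ 0.0013 -0.0006]
```

```bash
python3 -m pendant '[[[6.5,-4.5,1.5,0,0,0],[0,0,0,0,0,0],[0,0,0,0,0,0],[0,0,0,0,0,0],[0,0,0,0,0,0]]]'; python3 -m pendant '[[[0,0,0,0,0,0],[0,0,0,0,0,0],[0,0,0,0,0,0],[0,0,0,0,0,0],[0,0,0,0,0,0]]]' 20 40
python3 -m pendant '[[[0,0,0,0,0,0],[0,0,-10,0,0,0],[0,0,-20,0,0,0],[0,0,-30,0,0,0],[0,0,-30,0,0,0]]]' 
python3 - <<'E'
from h import *
cv2.imwrite('pics/w2.png',snapshot('wrist')[:,:,::-1])
plan(.4697,.3273,.12,79.1)
E
```

```text
t: 3.28
eef_pos: [0.6184, -0.192, 0.0128]
ee_rot: [[0.888, 0.46, 0.0], [0.46, -0.888, -0.0], [0.0, 0.0, -1.0]]
contact_force: [0.6, -0.2, -0.1]
finger_gap: 0.0701
gripper_force: 0.0
t: 3.9
eef_pos: [0.6186, -0.192, 0.013]
ee_rot: [[0.888, 0.46, 0.0], [0.46, -0.888, -0.0], [0.0, 0.0, -1.0]]
contact_force: [0.4, -0.5, 1.1]
finger_gap: 0.0329
gripper_force: 41.5
t: 4.53
eef_pos: [0.6185, -0.1918, 0.1049]
ee_rot: [[0.888, 0.46, 0.001], [0.46, -0.888, -0.0], [0.0, 0.0, -1.0]]
contact_force: [-0.5, 0.4, -2.2]
finger_gap: 0.0331
gripper_force: 41.2
t 4.58 q6 0.68 pos [ 621.3 -193.   110.4] yaw 27.4 gap 33.2
 shift in current axes [ 104.8 -531.6  -12.6]  az -0.903
 shift after turning [ 482.2 -247.2   -9.6] tilt [ 0.008  -0.0034]
```

View pics/w2.png

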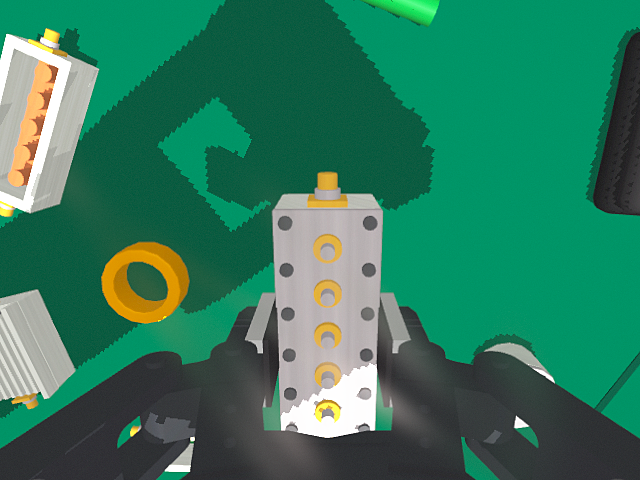

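Filter is held centred between the pads, middle screw at (327,337).

```bash
python3 -m pendant '[[[10,-40,-2,0,0,0],[10,-55,-2,0,0,0],[10,-55,-2,0,0,0],[10,-55,-2,0,0,0],[10,-55,0,0,0,0]]]'; python3 -m pendant '[[[10,-55,0,0,0,0],[10,-55,0,0,0,0],[10,-55,0,0,0,0],[10,-55,0,0,0,0],[10,-50,0,0,0,0]]]'; python3 -m pendant '[[[0,0,0,0,0,-0.18],[0,0,0,0,0,-0.18],[0,0,0,0,0,-0.18],[0,0,0,0,0,-0.18],[0,0,0,0,0,-0.18]]]'
python3 - <<'E'
from h import *
np.save('w3.npy',get_calibration('wrist'),allow_pickle=True)
cv2.imwrite('pics/w3.png',snapshot('wrist')[:,:,::-1])
plan(.4697,.3273,.023,79.1)
E
```

```text
t: 5.2
eef_pos: [0.5428, 0.0636, 0.1116]
ee_rot: [[0.888, 0.46, 0.002], [0.46, -0.888, 0.0], [0.002, 0.001, -1.0]]
contact_force: [0.8, 0.7, -1.7]
finger_gap: 0.0333
gripper_force: 41.2
t: 5.82
eef_pos: [0.4627, 0.3266, 0.1115]
ee_rot: [[0.888, 0.46, 0.001], [0.46, -0.888, 0.001], [0.001, -0.0, -1.0]]
contact_force: [-0.2, 0.5, -1.7]
finger_gap: 0.033
gripper_force: 41.2
t: 6.45
eef_pos: [0.4635, 0.3248, 0.1112]
ee_rot: [[0.186, 0.983, 0.0], [0.983, -0.186, 0.0], [0.0, 0.0, -1.0]]
contact_force: [1.2, 0.3, -2.1]
finger_gap: 0.0332
gripper_force: 41.3
t 6.50 q6 0.66 pos [463.5 324.8 111.2] yaw 79.5 gap 33.1
 shift in current axes [ 3.6  5.6 88.2]  az 0.007
 shift after turning [ 3.6  5.7 88.2] tilt [0.0005 0.0003]
```

View pics/w3.png

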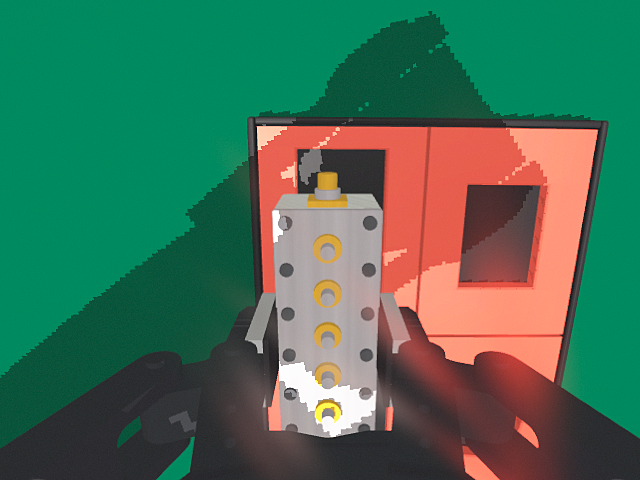

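Filter hangs level over the tray. The far rim corners are at (250,118) and (607,122), and the preamp pocket at (470,185)-(533,287). Refining the tray pose with these.

```bash
python3 - <<'E'
from h import *
c=np.load('w3.npy',allow_pickle=True).item()
w=world('',[(250,118),(607,122)],.022,c);d=w[1]-w[0];print(w.round(4),np.hypot(*d[:2]),np.degrees(np.arctan2(d[1],d[0])))
a=np.radians(79.1);X=np.array([np.cos(a),np.sin(a)]);print('centre',w.mean(0)[:2]-.130*X)
w=world('',[(470,185),(541,185),(533,287),(459,280)],.02,c);print('preP',w.mean(0),np.hypot(*(np.roll(w,-1,0)-w)[:,:2].T))
print('fil far edge',world('',[(297,149),(385,150)],.02,c).mean(0)[:2]-.05*X)
E
```

```text
[[0.4365 0.4023 0.022 ]
 [0.6265 0.3655 0.022 ]] 0.19352181534751584 -10.963440726154438
centre [0.50695477 0.25623214]
preP [0.56447857 0.31118286 0.02      ] [0.04066621 0.06214558 0.04601109 0.05716706]
fil far edge [0.47197557 0.32772141]
```

```bash
python3 -m pendant '[[[4,7,20,0,0,0.007],[0,0,25,0,0,0],[0,0,20,0,0,0],[0,0,10,0,0,0],[0,0,0,0,0,0]]]'; python3 -m pendant '[[[0,0,4,0,0,0],[0,0,4,0,0,0],[0,0,2,0,0,0],[0,0,1,0,0,0],[0,0,0,0,0,0]]]'
python3 - <<'E'
from h import *
plan(.471,.3275,.023,79.1)
E
```

```text
t: 7.12
eef_pos: [0.4706, 0.3271, 0.0351]
ee_rot: [[0.199, 0.98, -0.001], [0.98, -0.199, -0.001], [-0.001, -0.001, -1.0]]
contact_force: [-1.1, 0.1, -2.5]
finger_gap: 0.033
gripper_force: 41.3
t: 7.75
eef_pos: [0.4711, 0.3273, 0.0248]
ee_rot: [[0.199, 0.98, -0.0], [0.98, -0.199, -0.0], [-0.0, -0.0, -1.0]]
contact_force: [-0.4, -0.5, -1.9]
finger_gap: 0.0332
gripper_force: 41.3
t 7.75 q6 0.68 pos [471.1 327.3  24.8] yaw 78.5 gap 33.2
 shift in current axes [ 0.2 -0.2  1.8]  az -0.010
 shift after turning [ 0.2 -0.1  1.8] tilt [-0. -0.]
```

```bash
python3 -m pendant '[[[0,0,1,0,0,0],[0,0,0.7,0,0,0],[0,0,0.3,0,0,0],[0,0,0,0,0,0],[0,0,0,0,0,0]]]'
python3 - <<'E'
from h import *
plan(.471,.3275,.023,79.1)
print(state()['contact_force'])
E
```

```text
t: 8.38
eef_pos: [0.4712, 0.3274, 0.023]
ee_rot: [[0.199, 0.98, 0.0], [0.98, -0.199, 0.0], [0.0, 0.0, -1.0]]
contact_force: [-1.2, -0.1, 0.7]
finger_gap: 0.0335
gripper_force: 41.5
t 8.38 q6 0.68 pos [471.2 327.4  23. ] yaw 78.5 gap 33.5
 shift in current axes [ 0.1 -0.2  0. ]  az -0.010
 shift after turning [ 0.1 -0.2  0. ] tilt [0. 0.]
[-1.15295017 -0.08229411  0.74571614]
```

Contact made (force sign flipped). Release and lift, then look.

```bash
python3 -m pendant '[[[0,0,0,0,0,0],[0,0,0,0,0,0],[0,0,0,0,0,0],[0,0,0,0,0,0],[0,0,-5,0,0,0]]]' 52; python3 -m pendant '[[[0,0,-20,0,0,0],[0,0,-30,0,0,0],[0,0,-35,0,0,0],[0,0,-30,0,0,0],[0,0,0,0,0,0]]]'
python3 - <<'E'
from h import *
cv2.imwrite('pics/w4.png',snapshot('wrist')[:,:,::-1])
plan(.4616,-.043,.13,40.6)
E
```

```text
t: 9.0
eef_pos: [0.4708, 0.3271, 0.0275]
ee_rot: [[0.199, 0.98, -0.001], [0.98, -0.199, -0.0], [-0.001, -0.001, -1.0]]
contact_force: [-0.5, 0.5, 0.5]
finger_gap: 0.0517
gripper_force: 0.0
t: 9.62
eef_pos: [0.4735, 0.3286, 0.1479]
ee_rot: [[0.199, 0.98, 0.008], [0.98, -0.199, 0.004], [0.005, 0.007, -1.0]]
contact_force: [-0.1, 0.8, -0.3]
finger_gap: 0.0519
gripper_force: 0.0
t 9.68 q6 0.68 pos [472.2 327.9 145.4] yaw 78.5 gap 52.2
 shift in current axes [-365.7   63.2   14.6]  az 0.662
 shift after turning [-249.4  274.7   15.4] tilt [0.004 0.002]
```

View pics/w4.png

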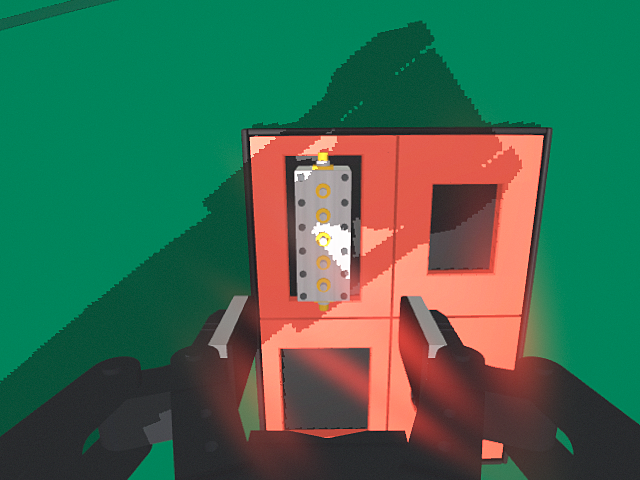

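Filter is lying in its pocket at (322,235). Next, the amplifier.

```bash
python3 -m pendant '[[[-40,7,0,0,0,0],[-46,8,0,0,0,0],[-46,8,0,0,0,0],[-46,8,0,0,0,0],[-46,8,0,0,0,0]]]' 75; python3 -m pendant '[[[-46,8,0,0,0,0],[-46,8,0,0,0,0],[-46,8,0,0,0,0.16],[-4,0,0,0,0,0.165],[0,0,0,0,0,0.165]]]';  python3 -m pendant '[[[0,0,0,0,0,0.165],[0,0,0,0,0,0],[0,0,0,0,0,0],[0,0,0,0,0,0],[0,0,0,0,0,0]]]'
python3 - <<'E'
from h import *
np.save('w5.npy',get_calibration('wrist'),allow_pickle=True)
cv2.imwrite('pics/w5.png',snapshot('wrist')[:,:,::-1])
plan(.4616,-.043,.011,40.6)
c=get_calibration('top'); cv2.imwrite('pics/top1.png',snapshot('top')[:,:,::-1])
E
```

```text
t: 10.3
eef_pos: [0.4636, 0.0986, 0.1413]
ee_rot: [[0.198, 0.98, -0.002], [0.98, -0.198, -0.0], [-0.001, -0.002, -1.0]]
contact_force: [0.3, -0.2, 0.1]
finger_gap: 0.075
gripper_force: 0.0
t: 10.92
eef_pos: [0.4584, -0.0444, 0.1412]
ee_rot: [[0.642, 0.766, -0.003], [0.766, -0.642, 0.001], [-0.001, -0.003, -1.0]]
contact_force: [0.8, -0.6, -0.6]
finger_gap: 0.0753
gripper_force: 0.0
t: 11.55
eef_pos: [0.4595, -0.0437, 0.1428]
ee_rot: [[0.754, 0.657, -0.0], [0.657, -0.754, 0.0], [-0.0, -0.0, -1.0]]
contact_force: [0.8, -0.8, 0.8]
finger_gap: 0.075
gripper_force: 0.0
t 11.60 q6 0.60 pos [459.6 -43.7 142.8] yaw 41.0 gap 74.8
 shift in current axes [  2.    0.8 131.8]  az 0.008
 shift after turning [  2.    0.8 131.8] tilt [-0.  0.]
```

View pics/w5.png

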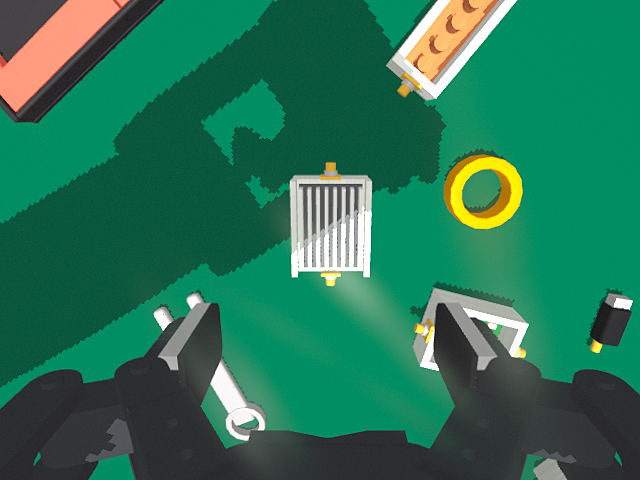

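Amplifier is at (331,225), aligned with the tool, and neighbours are clear of the fingers.

```bash
python3 - <<'E'
from h import *
c=np.load('w5.npy',allow_pickle=True).item()
w=world('',[(331,162),(331,286)],.018,c);d=w[1]-w[0];print(w.mean(0),np.hypot(*d[:2]),np.degrees(np.arctan2(d[1],d[0])))
x,y=w.mean(0)[:2]; plan(x,y,.011,40.8)
E
```

```text
[ 0.46335456 -0.04398235  0.018     ] 0.08397970171478619 -138.7523570528343
t 11.65 q6 0.60 pos [459.6 -43.7 142.8] yaw 41.0 gap 74.8
 shift in current axes [  2.6   2.7 131.8]  az 0.004
 shift after turning [  2.7   2.7 131.8] tilt [ 0.0001 -0.    ]
```

```bash
python3 -m pendant '[[[2.5,2.5,30,0,0,0],[0,0,35,0,0,0],[0,0,30,0,0,0],[0,0,20,0,0,0],[0,0,10,0,0,0]]]'; python3 -m pendant '[[[0,0,4,0,0,0],[0,0,2.5,0,0,0],[0,0,0,0,0,0],[0,0,0,0,0,0],[0,0,0,0,0,0]]]'; python3 -m pendant '[[[0,0,0,0,0,0],[0,0,0,0,0,0],[0,0,0,0,0,0],[0,0,0,0,0,0],[0,0,0,0,0,0]]]' 35
python3 - <<'E'
from h import *
plan(.4633,-.044,.011,40.8)
E
```

```text
t: 12.28
eef_pos: [0.4623, -0.0438, 0.0166]
ee_rot: [[0.754, 0.656, -0.002], [0.656, -0.754, 0.001], [-0.001, -0.002, -1.0]]
contact_force: [-0.4, -0.0, -0.2]
finger_gap: 0.0756
gripper_force: 0.0
t: 12.9
eef_pos: [0.4634, -0.0441, 0.0117]
ee_rot: [[0.755, 0.656, 0.001], [0.656, -0.755, -0.0], [0.0, 0.001, -1.0]]
contact_force: [-0.2, -0.1, -0.2]
finger_gap: 0.0749
gripper_force: 0.0
t: 13.52
eef_pos: [0.4634, -0.044, 0.0116]
ee_rot: [[0.755, 0.656, 0.001], [0.656, -0.755, -0.0], [0.0, 0.0, -1.0]]
contact_force: [-0.6, -0.3, 2.7]
finger_gap: 0.049
gripper_force: 44.0
t 13.53 q6 0.60 pos [463.4 -44.   11.6] yaw 41.0 gap 49.0
 shift in current axes [-0.1 -0.1  0.6]  az 0.004
 shift after turning [-0.1 -0.1  0.6] tilt [ 0.0006 -0.0001]
```

```bash
python3 -m pendant '[[[0,0,-10,0,0,0],[0,0,-20,0,0,0],[0,0,-30,0,0,0],[0,0,-30,0,0,0],[0,0,0,0,0,0]]]' 
python3 - <<'E'
from h import *
plan(.447,.204,.11,79)
E
```

```text
t: 14.15
eef_pos: [0.4647, -0.0444, 0.1037]
ee_rot: [[0.755, 0.656, 0.005], [0.656, -0.755, -0.001], [0.003, 0.004, -1.0]]
contact_force: [0.8, 0.3, -2.3]
finger_gap: 0.049
gripper_force: 43.4
t 14.15 q6 0.60 pos [464.7 -44.4 103.7] yaw 41.0 gap 49.0
 shift in current axes [ 149.6 -199.    -6.7]  az -0.663
 shift after turning [240.4 -64.8  -6.3] tilt [ 0.0052 -0.0014]
```

```bash
python3 -m pendant '[[[30,-40,0,0,0,0],[30,-40,0,0,0,0],[30,-40,0,0,0,0],[30,-40,0,0,0,0],[30,-39,0,0,0,0]]]';  python3 -m pendant '[[[0,0,0,0,0,-0.165],[0,0,0,0,0,-0.165],[0,0,0,0,0,-0.165],[0,0,0,0,0,-0.165],[0,0,0,0,0,0]]]'
python3 - <<'E'
from h import *
plan(.447,.204,.0215,79)
cv2.imwrite('pics/w6.png',snapshot('wrist')[:,:,::-1])
E
```

```text
t: 14.78
eef_pos: [0.444, 0.2058, 0.0991]
ee_rot: [[0.754, 0.656, -0.003], [0.656, -0.755, -0.001], [-0.003, -0.001, -1.0]]
contact_force: [1.3, -0.5, -1.8]
finger_gap: 0.049
gripper_force: 43.4
t: 15.4
eef_pos: [0.4444, 0.2042, 0.0993]
ee_rot: [[0.196, 0.981, -0.003], [0.981, -0.196, -0.001], [-0.002, -0.003, -1.0]]
contact_force: [-0.4, -0.2, -2.2]
finger_gap: 0.0488
gripper_force: 43.4
t 15.40 q6 0.48 pos [444.4 204.2  99.3] yaw 78.7 gap 48.8
 shift in current axes [ 0.4  2.9 77.7]  az -0.005
 shift after turning [ 0.3  2.6 77.8] tilt [-0.0032 -0.001 ]
```

View pics/w6.png

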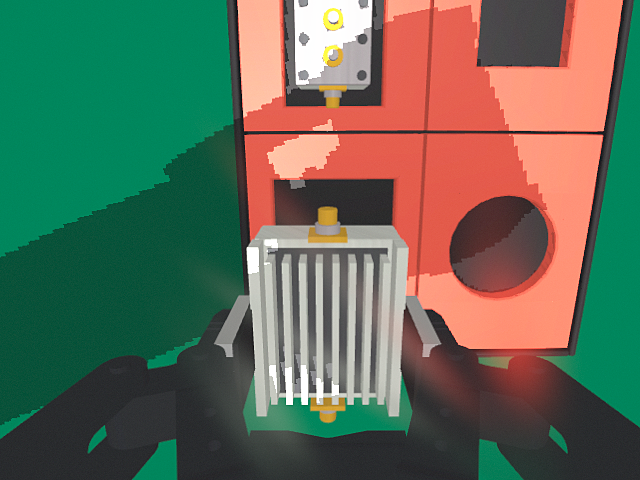

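Amplifier hangs level just over its pocket. The filter's near end shows a clear pocket gap (rows 88–105), so it is seated.

```bash
python3 -m pendant '[[[0.3,2.7,20,0,0,0],[0,0,25,0,0,0],[0,0,15,0,0,0],[0,0,8,0,0,0],[0,0,0,0,0,0]]]'; python3 -m pendant '[[[0,0,4,0,0,0],[0,0,3,0,0,0],[0,0,1,0,0,0],[0,0,0,0,0,0],[0,0,0,0,0,0]]]'
python3 - <<'E'
from h import *
plan(.447,.204,.0215,79)
E
```

```text
t: 16.08
eef_pos: [0.4481, 0.2043, 0.0329]
ee_rot: [[0.194, 0.981, -0.001], [0.981, -0.194, -0.0], [-0.0, -0.001, -1.0]]
contact_force: [0.6, -0.1, -2.8]
finger_gap: 0.0491
gripper_force: 43.4
t: 16.7
eef_pos: [0.4485, 0.2044, 0.0255]
ee_rot: [[0.194, 0.981, 0.0], [0.981, -0.194, 0.0], [0.0, 0.0, -1.0]]
contact_force: [-0.1, 0.1, -1.8]
finger_gap: 0.0489
gripper_force: 43.4
t 16.70 q6 0.47 pos [448.5 204.4  25.5] yaw 78.8 gap 48.9
 shift in current axes [-0.7 -1.4  4. ]  az -0.003
 shift after turning [-0.7 -1.4  4. ] tilt [0.0003 0.0001]
```

```bash
python3 -m pendant '[[[-0.7,-1.4,1.5,0,0,0],[0,0,1.3,0,0,0],[0,0,0.8,0,0,0],[0,0,0.3,0,0,0],[0,0,0,0,0,0]]]'
python3 - <<'E'
from h import *
plan(.447,.204,.0215,79)
E
```

```text
t: 17.32
eef_pos: [0.4468, 0.2039, 0.0216]
ee_rot: [[0.194, 0.981, -0.0], [0.981, -0.194, -0.0], [-0.0, -0.0, -1.0]]
contact_force: [-1.8, -1.3, 1.7]
finger_gap: 0.0495
gripper_force: 43.8
t 17.32 q6 0.47 pos [446.8 203.9  21.6] yaw 78.8 gap 49.5
 shift in current axes [0.1 0.2 0.1]  az -0.003
 shift after turning [0.1 0.2 0.1] tilt [-0.0004 -0.0002]
```

```bash
python3 -m pendant '[[[0,0,0,0,0,0],[0,0,0,0,0,0],[0,0,0,0,0,0],[0,0,0,0,0,0],[0,0,-5,0,0,0]]]' 62; python3 -m pendant '[[[0,0,-20,0,0,0],[0,0,-30,0,0,0],[0,0,-35,0,0,0],[0,0,-30,0,0,0],[0,0,0,0,0,0]]]'
python3 - <<'E'
from h import *
plan(.4325,-.334,.13,-1.9)
E
```

```text
t: 17.95
eef_pos: [0.4465, 0.2039, 0.0261]
ee_rot: [[0.194, 0.981, -0.001], [0.981, -0.194, -0.0], [-0.0, -0.001, -1.0]]
contact_force: [-0.0, -0.4, 0.2]
finger_gap: 0.0621
gripper_force: 0.0
t: 18.58
eef_pos: [0.449, 0.2046, 0.1449]
ee_rot: [[0.194, 0.981, 0.007], [0.981, -0.194, 0.002], [0.003, 0.006, -1.0]]
contact_force: [0.9, -0.3, -0.5]
finger_gap: 0.0619
gripper_force: 0.0
t 18.57 q6 0.47 pos [449.  204.6 144.9] yaw 78.8 gap 61.9
 shift in current axes [-531.6   88.1   13.8]  az 1.409
 shift after turning [  1.4 538.8  14.9] tilt [0.0065 0.0018]
```

```bash
python3 -m pendant '[[[-40,7,0,0,0,0],[-55,9,0,0,0,0],[-55,9,0,0,0,0],[-55,9,0,0,0,0],[-55,9,0,0,0,0]]]' 66; python3 -m pendant '[[[-55,9,0,0,0,0],[-55,9,0,0,0,0],[-55,9,0,0,0,0],[-55,9,0,0,0,0],[-50,9,0,0,0,0]]]'; python3 -m pendant '[[[0,0,0,0,0,0.176],[0,0,0,0,0,0.176],[0,0,0,0,0,0.176],[0,0,0,0,0,0.176],[0,0,0,0,0,0.176]]]'; python3 -m pendant '[[[0,0,0,0,0,0.176],[0,0,0,0,0,0.176],[0,0,0,0,0,0.176],[0,0,0,0,0,0],[0,0,0,0,0,0]]]'
python3 - <<'E'
from h import *
plan(.4325,-.334,.013,-1.9)
np.save('w7.npy',get_calibration('wrist'),allow_pickle=True)
cv2.imwrite('pics/w7.png',snapshot('wrist')[:,:,::-1])
E
```

```text
t: 19.2
eef_pos: [0.4376, -0.0609, 0.14]
ee_rot: [[0.194, 0.981, -0.001], [0.981, -0.194, 0.001], [0.0, -0.002, -1.0]]
contact_force: [0.8, 0.5, -0.1]
finger_gap: 0.0659
gripper_force: 0.0
t: 19.82
eef_pos: [0.4295, -0.3344, 0.1397]
ee_rot: [[0.195, 0.981, -0.002], [0.981, -0.195, 0.002], [0.001, -0.002, -1.0]]
contact_force: [-0.2, 0.7, 0.4]
finger_gap: 0.0658
gripper_force: 0.0
t: 20.45
eef_pos: [0.4298, -0.3323, 0.1395]
ee_rot: [[0.882, 0.471, -0.002], [0.471, -0.882, 0.002], [-0.001, -0.003, -1.0]]
contact_force: [-0.7, 0.4, -0.9]
finger_gap: 0.0658
gripper_force: 0.0
t: 21.08
eef_pos: [0.4302, -0.3327, 0.1405]
ee_rot: [[1.0, -0.03, -0.001], [-0.03, -1.0, 0.001], [-0.001, -0.001, -1.0]]
contact_force: [-0.2, 0.6, -0.3]
finger_gap: 0.0661
gripper_force: 0.0
t 21.07 q6 0.81 pos [ 430.2 -332.7  140.5] yaw -1.7 gap 66.1
 shift in current axes [  2.5   1.4 127.5]  az 0.003
 shift after turning [  2.4   1.3 127.5] tilt [-0.001  0.001]
```

View pics/w7.png

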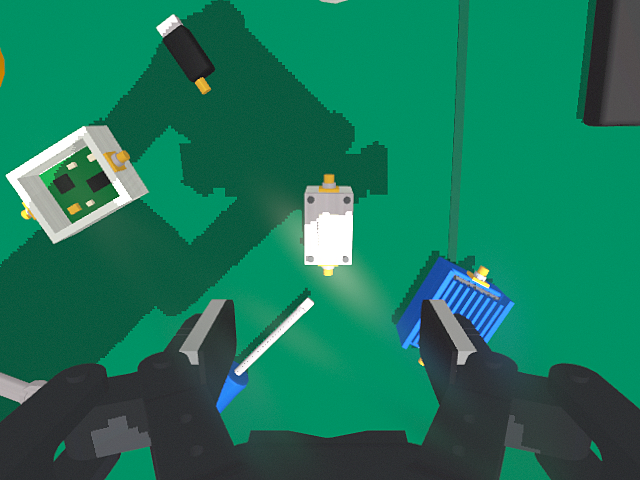

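Preamp is at (328,226), aligned with the tool. The blue module's nearest corner (440,258) and the screwdriver tip (312,300) stay outside the finger sweep.

```bash
python3 - <<'E'
from h import *
c=np.load('w7.npy',allow_pickle=True).item()
w=world('',[(329,175),(328,276)],.02,c);d=w[1]-w[0];print(w.mean(0),np.hypot(*d[:2]),np.degrees(np.arctan2(d[1],d[0])))
x,y=w.mean(0)[:2]; plan(x,y,.013,-1.9)
E
```

```text
[ 0.43341084 -0.33342575  0.02      ] 0.06738996678310126 177.8415143238278
t 21.12 q6 0.81 pos [ 430.3 -332.8  140.8] yaw -1.7 gap 65.9
 shift in current axes [  3.2   0.6 127.8]  az 0.003
 shift after turning [  3.1   0.5 127.8] tilt [-0.0006  0.0007]
```

```bash
python3 -m pendant '[[[3,0.6,30,0,0,0],[0,0,35,0,0,0],[0,0,30,0,0,0],[0,0,18,0,0,0],[0,0,8,0,0,0]]]' 58; python3 -m pendant '[[[0,0,4,0,0,0],[0,0,2.5,0,0,0],[0,0,0,0,0,0],[0,0,0,0,0,0],[0,0,0,0,0,0]]]'; python3 -m pendant '[[[0,0,0,0,0,0],[0,0,0,0,0,0],[0,0,0,0,0,0],[0,0,0,0,0,0],[0,0,0,0,0,0]]]' 15
python3 - <<'E'
from h import *
plan(.4334,-.3334,.013,-1.9)
E
```

```text
t: 21.75
eef_pos: [0.4332, -0.3334, 0.0194]
ee_rot: [[0.999, -0.032, -0.001], [-0.032, -0.999, 0.001], [-0.001, -0.001, -1.0]]
contact_force: [0.6, -1.1, -0.3]
finger_gap: 0.058
gripper_force: 0.0
t: 22.38
eef_pos: [0.4337, -0.3339, 0.0143]
ee_rot: [[0.999, -0.032, 0.001], [-0.032, -0.999, -0.0], [0.001, 0.0, -1.0]]
contact_force: [-0.6, 0.6, -0.5]
finger_gap: 0.058
gripper_force: 0.0
t: 23.0
eef_pos: [0.4337, -0.3339, 0.0142]
ee_rot: [[0.999, -0.032, 0.0], [-0.032, -0.999, -0.0], [0.0, 0.0, -1.0]]
contact_force: [-0.0, 0.2, 1.5]
finger_gap: 0.029
gripper_force: 40.5
t 23.00 q6 0.81 pos [ 433.7 -333.9   14.2] yaw -1.8 gap 29.0
 shift in current axes [-0.3 -0.5  1.2]  az 0.001
 shift after turning [-0.3 -0.5  1.2] tilt [ 0.0004 -0.0005]
```

```bash
python3 -m pendant '[[[0,0,-10,0,0,0],[0,0,-20,0,0,0],[0,0,-30,0,0,0],[0,0,-35,0,0,0],[0,0,-10,0,0,0]]]' 
python3 - <<'E'
from h import *
plan(.5635,.310,.12,79)
E
```

```text
t: 23.62
eef_pos: [0.435, -0.3352, 0.123]
ee_rot: [[0.999, -0.032, 0.005], [-0.032, -0.999, -0.005], [0.005, 0.004, -1.0]]
contact_force: [0.7, -0.2, -1.4]
finger_gap: 0.029
gripper_force: 40.2
t 23.62 q6 0.81 pos [ 435.  -335.2  123. ] yaw -1.8 gap 29.0
 shift in current axes [ 1.077e+02 -6.490e+02  6.000e-01]  az -1.411
 shift after turning [657.8   3.1   3. ] tilt [ 0.0046 -0.0046]
```

```bash
python3 -m pendant '[[[9,-54,0,0,0,0],[9,-54,0,0,0,0],[9,-54,0,0,0,0],[9,-54,0,0,0,0],[9,-54,0,0,0,0]]]'; python3 -m pendant '[[[9,-54,0,0,0,0],[9,-54,0,0,0,0],[9,-54,0,0,0,0],[9,-54,0,0,0,0],[9,-54,0,0,0,0]]]'; python3 -m pendant '[[[9,-54,0,0,0,0],[9,-54,0,0,0,0],[0,0,0,0,0,-0.176],[0,0,0,0,0,-0.176],[0,0,0,0,0,-0.176]]]'; python3 -m pendant '[[[0,0,0,0,0,-0.176],[0,0,0,0,0,-0.176],[0,0,0,0,0,-0.176],[0,0,0,0,0,-0.176],[0,0,0,0,0,-0.176]]]'
python3 - <<'E'
from h import *
plan(.5635,.310,.0242,79)
E
```

```text
t: 24.25
eef_pos: [0.4868, -0.0635, 0.1185]
ee_rot: [[0.999, -0.032, -0.001], [-0.032, -0.999, 0.0], [-0.001, -0.0, -1.0]]
contact_force: [0.9, 0.1, -1.0]
finger_gap: 0.029
gripper_force: 40.3
t: 24.88
eef_pos: [0.5404, 0.2048, 0.1183]
ee_rot: [[0.999, -0.032, -0.001], [-0.032, -0.999, -0.0], [-0.001, 0.0, -1.0]]
contact_force: [1.0, -0.5, -0.7]
finger_gap: 0.0292
gripper_force: 40.3
t: 25.5
eef_pos: [0.5616, 0.3105, 0.1178]
ee_rot: [[0.877, 0.481, -0.002], [0.481, -0.877, -0.001], [-0.002, -0.0, -1.0]]
contact_force: [0.3, -0.2, -0.5]
finger_gap: 0.0288
gripper_force: 40.4
t: 26.12
eef_pos: [0.5617, 0.3102, 0.118]
ee_rot: [[0.188, 0.982, -0.002], [0.982, -0.188, -0.001], [-0.001, -0.001, -1.0]]
contact_force: [0.4, -1.1, -1.2]
finger_gap: 0.0292
gripper_force: 40.4
t 26.12 q6 0.58 pos [561.7 310.2 118. ] yaw 79.2 gap 29.2
 shift in current axes [ 0.2  2.  93.8]  az 0.003
 shift after turning [ 0.2  1.9 93.8] tilt [-0.0016 -0.0007]
```

```bash
python3 -m pendant '[[[0.2,1.5,20,0,0,0],[0,0,30,0,0,0],[0,0,24,0,0,0],[0,0,10,0,0,0],[0,0,0,0,0,0]]]'; python3 -m pendant '[[[0,0,3,0,0,0],[0,0,2,0,0,0],[0,0,1,0,0,0],[0,0,0,0,0,0],[0,0,0,0,0,0]]]'
python3 - <<'E'
from h import *
plan(.5635,.310,.0242,79)
E
```

```text
t: 26.75
eef_pos: [0.5628, 0.3099, 0.0332]
ee_rot: [[0.195, 0.981, -0.003], [0.981, -0.195, -0.001], [-0.002, -0.002, -1.0]]
contact_force: [0.6, -0.2, -1.1]
finger_gap: 0.0289
gripper_force: 40.4
t: 27.38
eef_pos: [0.5639, 0.3104, 0.0291]
ee_rot: [[0.194, 0.981, 0.0], [0.981, -0.194, 0.0], [0.0, 0.0, -1.0]]
contact_force: [-0.8, 0.0, -1.9]
finger_gap: 0.0294
gripper_force: 40.4
t 27.38 q6 0.58 pos [563.9 310.4  29.1] yaw 78.8 gap 29.4
 shift in current axes [-0.5 -0.3  4.9]  az -0.003
 shift after turning [-0.5 -0.3  4.9] tilt [0.0003 0.0001]
```

```bash
python3 -m pendant '[[[-0.5,-0.3,2,0,0,0],[0,0,1.5,0,0,0],[0,0,0.9,0,0,0],[0,0,0.6,0,0,0],[0,0,0,0,0,0]]]'
python3 - <<'E'
from h import *
plan(.5635,.310,.0242,79)
E
```

```text
t: 28.0
eef_pos: [0.5634, 0.3099, 0.0242]
ee_rot: [[0.194, 0.981, -0.0], [0.981, -0.194, -0.0], [-0.0, -0.0, -1.0]]
contact_force: [-1.3, -1.6, 2.6]
finger_gap: 0.0287
gripper_force: 40.7
t 28.00 q6 0.58 pos [563.4 309.9  24.2] yaw 78.8 gap 28.7
 shift in current axes [ 0.1  0.1 -0. ]  az -0.003
 shift after turning [ 0.1  0.1 -0. ] tilt [-0.0002 -0.0001]
```

```bash
python3 -m pendant '[[[0,0,0,0,0,0],[0,0,0,0,0,0],[0,0,0,0,0,0],[0,0,0,0,0,0],[0,0,-5,0,0,0]]]' 46; python3 -m pendant '[[[0,0,-20,0,0,0],[0,0,-30,0,0,0],[0,0,-35,0,0,0],[0,0,-30,0,0,0],[0,0,0,0,0,0]]]'
python3 - <<'E'
from h import *
plan(.5895,-.340,.14,79)
E
```

```text
t: 28.62
eef_pos: [0.563, 0.3098, 0.0285]
ee_rot: [[0.194, 0.981, -0.001], [0.981, -0.194, -0.0], [-0.001, -0.001, -1.0]]
contact_force: [-1.2, 0.6, 0.2]
finger_gap: 0.0456
gripper_force: 0.0
t: 29.25
eef_pos: [0.5659, 0.311, 0.1495]
ee_rot: [[0.194, 0.981, 0.008], [0.981, -0.194, 0.003], [0.005, 0.007, -1.0]]
contact_force: [0.4, 0.1, 0.7]
finger_gap: 0.046
gripper_force: 0.0
t 29.25 q6 0.58 pos [565.9 311.  149.5] yaw 78.8 gap 46.0
 shift in current axes [-634.2  149.2    7.5]  az -0.003
 shift after turning [-634.6  147.4    9.5] tilt [0.0082 0.0034]
```

```bash
python3 -m pendant '[[[-50,12,0,0,0,0],[-53,12,0,0,0,0],[-53,12,0,0,0,0],[-53,12,0,0,0,0],[-53,12,0,0,0,0]]]' 70; python3 -m pendant '[[[-53,13,0,0,0,0],[-53,13,0,0,0,0],[-53,13,0,0,0,0],[-53,13,0,0,0,0],[-53,13,0,0,0,0]]]'; python3 -m pendant '[[[-53,13,0,0,0,0],[-53,12,0,0,0,0],[0,0,0,0,0,0],[0,0,0,0,0,0],[0,0,0,0,0,0]]]'
python3 - <<'E'
from h import *
plan(.5895,-.340,.013,79)
np.save('w8.npy',get_calibration('wrist'),allow_pickle=True)
cv2.imwrite('pics/w8.png',snapshot('wrist')[:,:,::-1])
cv2.imwrite('pics/top2.png',snapshot('top')[:,:,::-1])
E
```

```text
t: 29.88
eef_pos: [0.5707, 0.0396, 0.1431]
ee_rot: [[0.194, 0.981, -0.001], [0.981, -0.194, 0.0], [-0.0, -0.001, -1.0]]
contact_force: [0.6, 0.3, -0.2]
finger_gap: 0.07
gripper_force: 0.0
t: 30.5
eef_pos: [0.5833, -0.2328, 0.143]
ee_rot: [[0.194, 0.981, -0.001], [0.981, -0.194, 0.001], [0.001, -0.001, -1.0]]
contact_force: [0.4, -0.9, -0.4]
finger_gap: 0.0696
gripper_force: 0.0
t: 31.12
eef_pos: [0.5879, -0.3386, 0.1435]
ee_rot: [[0.192, 0.981, -0.001], [0.981, -0.192, 0.001], [0.001, -0.001, -1.0]]
contact_force: [-0.6, 1.0, -0.5]
finger_gap: 0.0699
gripper_force: 0.0
t 31.12 q6 -0.44 pos [ 587.9 -338.6  143.5] yaw 78.9 gap 69.9
 shift in current axes [ -1.2   2.  130.5]  az -0.002
 shift after turning [ -1.1   1.9 130.5] tilt [-0.0007  0.0008]
```

View pics/w8.png

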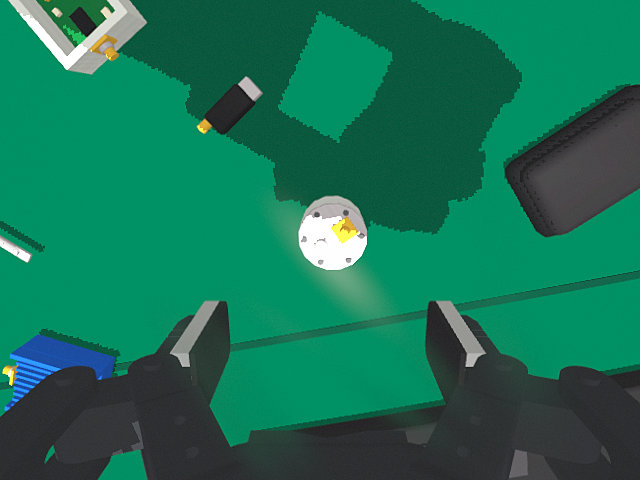

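Oscillator cover is centred at about (333,236), with free space all round.

```bash
python3 - <<'E'
from h import *
c=np.load('w8.npy',allow_pickle=True).item()
w=world('',[(333,236),(299,236),(367,236)],.03,c);print(w,np.hypot(*(w[2]-w[1])[:2]))
plan(*w[0][:2],.011,79)
im=cv2.imread('pics/top2.png'); cv2.imwrite('pics/c3.png',cv2.resize(im[120:250,105:265],None,fx=4.5,fy=4.5,interpolation=cv2.INTER_CUBIC))
E
```

```text
[[ 0.5916573  -0.34018834  0.03      ]
 [ 0.57049194 -0.33606216  0.03      ]
 [ 0.6128268  -0.3443139   0.03      ]] 0.043131560372247774
t 31.23 q6 -0.44 pos [ 588.1 -338.7  143.8] yaw 78.9 gap 70.2
 shift in current axes [ -0.8   3.8 132.8]  az -0.001
 shift after turning [ -0.8   3.8 132.8] tilt [-0.0002  0.0003]
```

View pics/c3.png

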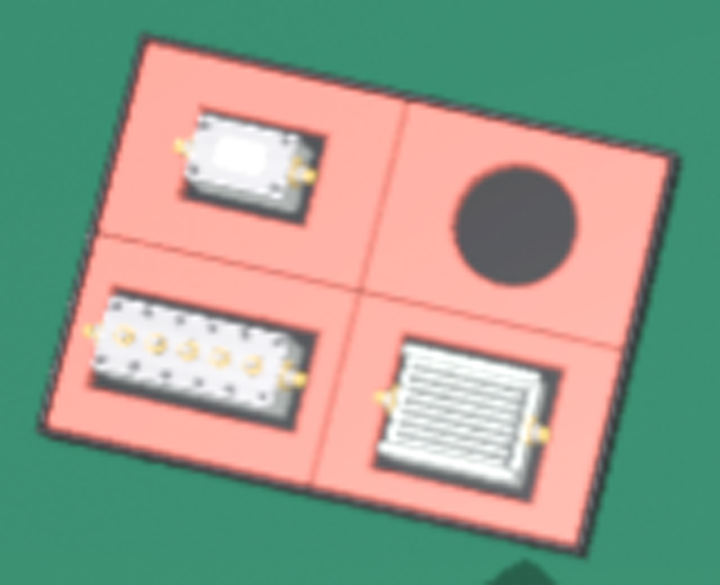

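The crop shows all three modules sitting inside their cut-outs. Picking the oscillator.

```bash
python3 -m pendant '[[[-0.8,3.6,30,0,0,0],[0,0,35,0,0,0],[0,0,30,0,0,0],[0,0,21,0,0,0],[0,0,10,0,0,0]]]'; python3 -m pendant '[[[0,0,4,0,0,0],[0,0,2,0,0,0],[0,0,0,0,0,0],[0,0,0,0,0,0],[0,0,0,0,0,0]]]'; python3 -m pendant '[[[0,0,0,0,0,0],[0,0,0,0,0,0],[0,0,0,0,0,0],[0,0,0,0,0,0],[0,0,0,0,0,0]]]' 30
python3 - <<'E'
from h import *
plan(.5916,-.340,.011,79)
E
python3 -m pendant '[[[0,0,-10,0,0,0],[0,0,-20,0,0,0],[0,0,-30,0,0,0],[0,0,-35,0,0,0],[0,0,-10,0,0,0]]]'
python3 - <<'E'
from h import *
plan(.5392,.1862,.12,79)
E
```

```text
t: 31.85
eef_pos: [0.5909, -0.3408, 0.0166]
ee_rot: [[0.193, 0.981, -0.001], [0.981, -0.193, 0.001], [0.001, -0.001, -1.0]]
contact_force: [-0.2, 0.8, 0.1]
finger_gap: 0.07
gripper_force: 0.0
t: 32.48
eef_pos: [0.5915, -0.3418, 0.0124]
ee_rot: [[0.194, 0.981, 0.001], [0.981, -0.194, -0.0], [-0.0, 0.001, -1.0]]
contact_force: [0.2, -0.3, -0.6]
finger_gap: 0.0701
gripper_force: 0.0
t: 33.1
eef_pos: [0.5916, -0.3418, 0.0123]
ee_rot: [[0.194, 0.981, 0.0], [0.981, -0.194, -0.0], [-0.0, 0.001, -1.0]]
contact_force: [-0.7, -0.3, 2.2]
finger_gap: 0.0421
gripper_force: 40.9
t 33.10 q6 -0.44 pos [ 591.6 -341.8   12.3] yaw 78.8 gap 42.1
 shift in current axes [ 1.8 -0.3  1.3]  az -0.003
 shift after turning [ 1.8 -0.3  1.3] tilt [ 0.0005 -0.0004]
t: 33.72
eef_pos: [0.5931, -0.3429, 0.1216]
ee_rot: [[0.194, 0.981, 0.005], [0.981, -0.194, -0.004], [-0.003, 0.006, -1.0]]
contact_force: [0.4, 0.0, -0.3]
finger_gap: 0.0422
gripper_force: 40.6
t 33.73 q6 -0.44 pos [ 593.1 -342.9  121.6] yaw 78.8 gap 42.2
 shift in current axes [ 508.6 -155.3   -0.8]  az -0.003
 shift after turning [ 509.1 -153.8    1.6] tilt [ 0.0055 -0.004 ]
```

```bash
python3 -m pendant '[[[48,-15,0,0,0,0],[51,-15,0,0,0,0],[51,-15,0,0,0,0],[51,-15,0,0,0,0],[51,-16,0,0,0,0]]]'; python3 -m pendant '[[[51,-16,0,0,0,0],[51,-16,0,0,0,0],[51,-16,0,0,0,0],[51,-16,0,0,0,0],[51,-15,0,0,0,0]]]'; python3 -m pendant '[[[0,0,0,0,0,0],[0,0,0,0,0,0],[0,0,0,0,0,0],[0,0,0,0,0,0],[0,0,0,0,0,0]]]'
python3 - <<'E'
from h import *
plan(.539,.185,.0223,79)
cv2.imwrite('pics/w9.png',snapshot('wrist')[:,:,::-1])
E
```

```text
t: 34.35
eef_pos: [0.5647, -0.0779, 0.1164]
ee_rot: [[0.194, 0.981, -0.001], [0.981, -0.194, 0.0], [0.0, -0.001, -1.0]]
contact_force: [1.4, 0.0, -0.6]
finger_gap: 0.042
gripper_force: 40.7
t: 34.98
eef_pos: [0.5365, 0.1874, 0.1164]
ee_rot: [[0.194, 0.981, -0.001], [0.981, -0.194, -0.0], [-0.0, -0.001, -1.0]]
contact_force: [0.8, -0.2, -1.4]
finger_gap: 0.0419
gripper_force: 40.7
t: 35.6
eef_pos: [0.5377, 0.1851, 0.1169]
ee_rot: [[0.195, 0.981, -0.0], [0.981, -0.195, -0.0], [-0.0, -0.0, -1.0]]
contact_force: [-0.4, 0.4, -0.3]
finger_gap: 0.0422
gripper_force: 40.7
t 35.60 q6 0.40 pos [537.7 185.1 116.9] yaw 78.8 gap 42.2
 shift in current axes [ 0.2  1.3 94.6]  az -0.004
 shift after turning [ 0.2  1.3 94.6] tilt [-0. -0.]
```

View pics/w9.png

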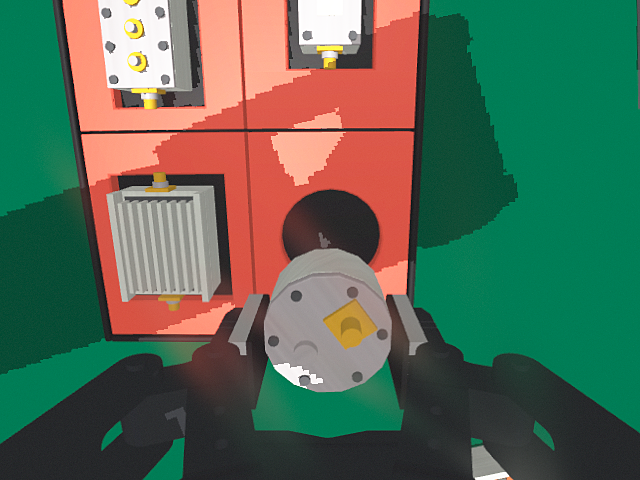

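Oscillator is held level, in line with its pocket at (331,235).

```bash
python3 -m pendant '[[[0.2,1,20,0,0,0],[0,0,30,0,0,0],[0,0,25,0,0,0],[0,0,8,0,0,0],[0,0,0,0,0,0]]]'; python3 -m pendant '[[[0,0,3,0,0,0],[0,0,2,0,0,0],[0,0,1,0,0,0],[0,0,0,0,0,0],[0,0,0,0,0,0]]]'
python3 - <<'E'
from h import *
plan(.539,.185,.0223,79)
E
```

```text
t: 36.28
eef_pos: [0.5379, 0.1857, 0.0329]
ee_rot: [[0.194, 0.981, -0.002], [0.981, -0.194, -0.0], [-0.001, -0.002, -1.0]]
contact_force: [-0.0, 0.8, -0.3]
finger_gap: 0.0422
gripper_force: 40.7
t: 36.9
eef_pos: [0.5386, 0.1858, 0.0281]
ee_rot: [[0.194, 0.981, 0.0], [0.981, -0.194, 0.0], [0.0, 0.0, -1.0]]
contact_force: [0.6, 0.5, -1.2]
finger_gap: 0.0418
gripper_force: 40.7
t 36.90 q6 0.40 pos [538.6 185.8  28.1] yaw 78.8 gap 41.8
 shift in current axes [-0.7  0.6  5.8]  az -0.003
 shift after turning [-0.7  0.6  5.8] tilt [0.0002 0.0001]
```

```bash
python3 -m pendant '[[[-0.7,0.6,2.5,0,0,0],[0,0,1.7,0,0,0],[0,0,1,0,0,0],[0,0,0.6,0,0,0],[0,0,0,0,0,0]]]'
python3 - <<'E'
from h import *
plan(.539,.185,.0223,79)
E
```

```text
t: 37.52
eef_pos: [0.539, 0.185, 0.0222]
ee_rot: [[0.194, 0.981, -0.0], [0.981, -0.194, -0.0], [-0.0, -0.0, -1.0]]
contact_force: [-0.9, -0.1, 0.9]
finger_gap: 0.0421
gripper_force: 40.9
t 37.52 q6 0.40 pos [539.  185.   22.2] yaw 78.8 gap 42.1
 shift in current axes [ 0.   0.  -0.1]  az -0.003
 shift after turning [ 0.   0.  -0.1] tilt [-0.0001 -0.    ]
```

```bash
python3 -m pendant '[[[0,0,0,0,0,0],[0,0,0,0,0,0],[0,0,0,0,0,0],[0,0,0,0,0,0],[0,0,-5,0,0,0]]]' 58; python3 -m pendant '[[[0,0,-20,0,0,0],[0,0,-30,0,0,0],[0,0,-40,0,0,0],[0,0,-40,0,0,0],[0,0,-30,0,0,0]]]';  python3 -m pendant '[[[-40,0,0,0,0,0],[-50,0,0,0,0,0],[-50,0,0,0,0,0],[-50,0,0,0,0,0],[-30,0,0,0,0,0]]]'; python3 -m pendant '[[[-40,0,0,0,0,0],[-30,0,0,0,0,0],[0,0,0,0,0,0],[0,0,0,0,0,0],[0,0,0,0,0,0]]]'
python3 - <<'E'
from h import *
a=snapshot('top')[:,:,::-1]; b=snapshot('side')[:,:,::-1]
A=cv2.resize(a[120:250,105:265],(680,552),interpolation=cv2.INTER_CUBIC); B=cv2.resize(b[255:385,165:325],(680,552),interpolation=cv2.INTER_CUBIC)
cv2.imwrite('pics/c4.png',cv2.resize(np.hstack([A,B]),(800,325),interpolation=cv2.INTER_AREA))
cv2.imwrite('pics/c5.png',B)
E
```

```text
t: 38.15
eef_pos: [0.5385, 0.1849, 0.0268]
ee_rot: [[0.194, 0.981, -0.001], [0.981, -0.194, -0.0], [-0.0, -0.001, -1.0]]
contact_force: [0.1, 0.0, -0.5]
finger_gap: 0.0578
gripper_force: 0.0
t: 38.78
eef_pos: [0.5398, 0.1852, 0.1914]
ee_rot: [[0.194, 0.981, 0.004], [0.981, -0.194, 0.001], [0.002, 0.004, -1.0]]
contact_force: [0.4, -0.3, 0.1]
finger_gap: 0.0582
gripper_force: 0.0
t: 39.4
eef_pos: [0.4961, -0.0328, 0.189]
ee_rot: [[0.195, 0.981, 0.003], [0.981, -0.195, -0.001], [-0.0, 0.003, -1.0]]
contact_force: [0.1, -1.0, -0.3]
finger_gap: 0.058
gripper_force: 0.0
t: 40.02
eef_pos: [0.483, -0.0986, 0.1875]
ee_rot: [[0.192, 0.981, 0.001], [0.981, -0.192, 0.0], [0.0, 0.001, -1.0]]
contact_force: [0.5, -0.1, -0.0]
finger_gap: 0.0578
gripper_force: 0.0
```

View pics/c4.png

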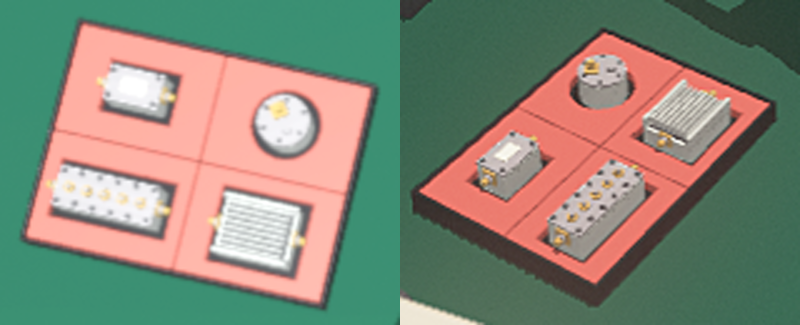

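Top and side crops show all four modules upright, sunk in their matching cut-outs, with the arm clear. Handing in.

```bash
python3 -c "
from cell import *
print(close_job())"
```

```text
the job is handed in; nothing more can be done
None
```

All four finished modules sit upright in their matching foam cut-outs, each set down gently; the two open housings were not touched, and the job was handed in after about 40 s of robot time.

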